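Feel along a chased row of bosses

TASK

The chased brass panel lies in its sprung bed to be checked for burrs. With the shut fingertips, feel along its row of five round bosses, touching each one lightly in turn from the rosette end to the leaf end, without pressing the bed down to its stop. Then take the hand away, leaving the panel lying in the bed and the weights and tools where they are; nothing is to be picked up.

Things in the scene. Friction and masses are not known exactly. Their poses are not given: they have to be found in the camera images.
- panel: loose brass panel, 110 x 286 x 3.5 mm, 0.9 kg, lying flat in the sprung bed; origin at the centre of its underside, its y axis along its length towards the rosette end, z up. A scribed wavy line runs along it from a low six-petalled rosette (38 mm wide, 3 mm high, at panel y +116 mm) to a low pointed leaf (22 x 33 mm, 2 mm high, at panel y -115 mm), with five equal round bosses standing on it; rosette, leaf and bosses are of the same bright white metal
- bed: grey fixed base of the sprung bed, 130 x 310 x 26 mm, origin at the centre of its underside on the bench; same yaw as the panel. The panel lies on its platen, in a shallow steel tray with 3 mm lips, the panel's underside 54 mm above the bench when not pressed
- platen (a joint): how far the sprung platen, with the panel on it, is pressed straight down: 0 at rest, 0.014 m at the stop; it starts to give at about 1.5 N and takes 0.8 N more for each mm, and rises again by itself
- boss1: first boss from the rosette: bright metal dome (part of a ball of 15 mm radius) fixed on the panel, 24 mm diameter, 6 mm high, at panel x +10, y +84 mm; origin at the centre of its base on the panel's upper face (57.5 mm above the bench at rest), its top 6 mm above that
- boss2: second boss from the rosette: bright metal dome (part of a ball of 15 mm radius) fixed on the panel, 24 mm diameter, 6 mm high, at panel x +20, y +42 mm; origin at the centre of its base on the panel's upper face (57.5 mm above the bench at rest), its top 6 mm above that
- boss3: third (middle) boss from the rosette: bright metal dome (part of a ball of 15 mm radius) fixed on the panel, 24 mm diameter, 6 mm high, at panel x +0, y +0 mm; origin at the centre of its base on the panel's upper face (57.5 mm above the bench at rest), its top 6 mm above that
- boss4: fourth boss from the rosette: bright metal dome (part of a ball of 15 mm radius) fixed on the panel, 24 mm diameter, 6 mm high, at panel x -20, y -42 mm; origin at the centre of its base on the panel's upper face (57.5 mm above the bench at rest), its top 6 mm above that
- boss5: fifth (last) boss from the rosette: bright metal dome (part of a ball of 15 mm radius) fixed on the panel, 24 mm diameter, 6 mm high, at panel x -10, y -84 mm; origin at the centre of its base on the panel's upper face (57.5 mm above the bench at rest), its top 6 mm above that
- weight_a: loose dark steel hold-down weight, 24 mm diameter, 30 mm tall, standing on the panel about 50 mm to one side of the row of bosses (near panel x +34, y -54 mm); origin at the centre of its underside. Leave it alone
- weight_b: the same kind of weight on the other side of the row (near panel x -34, y +54 mm). Leave it alone
- hammer: chasing hammer lying on the bench, 240 mm long. Leave it alone
- brush: bench brush lying on the bench, 200 mm long. Leave it alone
- caliper: steel caliper, 200 mm long, lying flat beyond the bed. Leave it alone
- bowl: small copper bowl, 100 mm wide, 45 mm high, beyond the bed. Leave it alone
- jar: amber glass jar, 60 mm wide, 75 mm tall, on the robot's right. Leave it alone
- punch: square steel punch, 130 mm long, 10 mm thick, lying on the robot's left. Leave it alone

How it is judged:
By the outcome, as a careful person would: the job done as asked, in the order asked, and still so for the second after the job is handed in, with the robot touching nothing.
It also fails if it takes over 43 s, if anything falls off the work surface, if the arm or the gripper's body presses on something with over 40 N, if the wrist force passes 120 N, or if a joint passes its speed limit or range.

ROBOT

A 7-joint arm with a two-finger parallel gripper is mounted at the origin on the work surface. World frame = base frame: x ahead of the robot, y to its left, z up, the work surface at z = 0. Lengths are in m, angles in rad, forces in N, time in s.
With the tool pointing down it reaches from about 0.4 to 0.85 m from the base axis. Payload 10.4 kg.
Tool frame: the origin (TCP) lies between the finger pads; the fingertips stand manip.finger_overhang ahead of it and the grasp point (between the pads) lies 11 mm behind it (manip.finger_overhang is the distance from the TCP to the fingertips, in m); x points along the fingers, z is the direction in which the jaws open and shut, and the axes are right-handed (so a half turn about x gives the same grasp; the last joint's range is limited). The gripper opens to 85 mm and grips with 20 to 120 N. Pads are 22 mm wide; open, the fingers measure 114 mm over their backs; the gripper's body (76 mm by 85 mm) begins 54 mm behind the grasp point. The pads swing forward as they close: fully open they stand 13 mm farther back than shut.
Start: joints at [1.222, 0.332, -0.065, 1.46, 0.022, 1.35, -0.088], TCP at [0.2, -0.592, 0.239] pointing down, gripper open.
Joint ranges: [-2.6, 2.6], [-0.5, 2.12], [-1.47, 1.34], [0.16, 2.42], [-1.27, 4.41], [0.06, 2.06], [-2.6, 2.6]. Speed limits (rad/s): [2.22, 2.22, 2.79, 2.79, 3.14, 3.14, 3.14].

INTERFACE

Orientations are given as a unit quaternion [x, y, z, w].
In Python, from workcell import get_obs, camera, workorder, manip gives the robot as it stands. The module is installed in compiled form; this text tells all that it offers.
- The arm moves only by the tool play_rows, never from a script. Its argument "increments" is text: rows parted by semicolons, each of 4 numbers parted by spaces: the shift along the tool's x, y, z in m, then the turn about the tool's x in rad. A call has 1 to 20 rows; each row shifts and turns the pose as measured when the row begins, along the tool's axes as they then stand; what a row does not reach is not made up. A row lasts 1/10 s, in which the tool goes at most 50 mm and 8.59 degrees, less where a joint would pass 70% of its speed; a pose out of reach is approached as far as the arm can. A call is refused whole if a number of a shift passes 0.05 or a number of a turn 0.15, either way. A call with a gripper value outside its range is refused whole. "hand" is the gripper command: -1 is fully open, 1 is shut, values between are in proportion, set as the call begins (left out, the last holds). The fingers move at their own pace and stop on an object; "squeeze" is the grip in N (left out, the last holds). Time passes only in rows, so rows that do not move let the fingers close. It gives the time, the measured TCP pose, the force and the opening at its end, in the units of the state.
- get_obs(): the state, without advancing time (a new reading comes with each control period).
- camera(name): name is "scene" or "top"; returns a dict with "img" (420x560x3 uint8, blue, green, red), "fov_y" (degrees; the focal length in pixels is half the picture's height over the tangent of half this angle, whatever the lens; pixels are square), "cx", "cy" (the principal point, pixels), "R" (3x3) and "t" (3): a world point X has camera coordinates R X + t. Camera axes: x right, y down, z forward; pixel columns grow to the right and rows downward; lengths in m; the calibration is good to about 2 mm. A picture is of the moment at which its call begins. There is no depth.
- workorder.hand_in(): hands the job in, once; it reports no verdict.
The state is a dict: "clock": time; "joint_pos": joint angles; "joint_velocities": joint speeds; "tau": joint torques, N m; "position": TCP position; "ee_rot": TCP orientation; "ft_force": force on the tool from outside, world axes, zero at the start; "torque": the same for the moment, N m; "grip_width": opening from 0.0 (shut) to 1.0 (fully open).
Only numpy, scipy, OpenCV 4.12 (cv2) and the standard library are available. Lean on these libraries where they do the work, as an engineer would, in place of code of your own. Each camera call takes 0.05 s, during which the arm holds its last target.

## Working session

There is one attempt and no reset: what is moved stays moved. The work goes in short steps, Python scripts to look and compute and a tool call to move; the robot and the scene stay as the last step left them, time stands still between calls to the robot, and variables do not carry over. Pictures are saved under pics/ and viewed, and the job is handed in when it is done.

Besides the shell and the picture viewer there is one more tool, called by a JSON object that holds its "fn" and its "kwargs", one argument or row to a line. play_rows: Moves the arm, as the interface text tells. Its arguments: {"type":"object","properties":{"increments":{"type":"string"},"hand":{"type":"number"},"squeeze":{"type":"number"}},"required":["increments"]}

```bash
mkdir -p pics; python3 - <<'E'
from workcell import get_obs,camera,manip
import cv2
o=get_obs();print({k:o[k] for k in('clock','position','ee_rot','ft_force','grip_width')},manip.finger_overhang)
for n in('scene','top'):
    c=camera(n);cv2.imwrite(f'pics/{n}0.png',c['img']);print(n,c['fov_y'],c['cx'],c['cy'],c['R'],c['t'])
E
```

```text
{'clock': 0.0, 'position': array([ 0.1999322 , -0.59176506,  0.23850784]), 'ee_rot': array([ 0.41258392,  0.57488714, -0.41199676,  0.57405396]), 'ft_force': array([ 0.12672027, -0.05574144, -0.91905509]), 'grip_width': 0.999105828793072} 0.008
scene 48.69566459863583 276.5180304932346 211.68076417749975 [[-0.32426761  0.94586862 -0.01353075]
 [ 0.71043895  0.23406215 -0.66369527]
 [-0.62460149 -0.22482765 -0.74788068]] [ 0.19013972 -0.37389436  1.51061511]
top 46.04626048515803 279.6190415067226 211.6283413293951 [[ 0.01487651 -0.99987697 -0.00497377]
 [-0.98323148 -0.01372429 -0.18184473]
 [ 0.1817541   0.00759558 -0.98331468]] [0.01532485 0.56575015 1.45670884]
```

View pics/scene0.png

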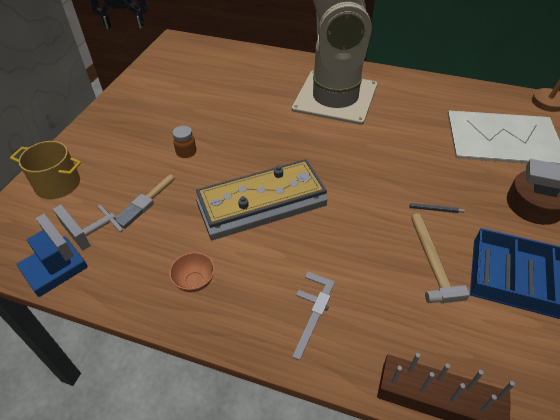

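View pics/top0.png

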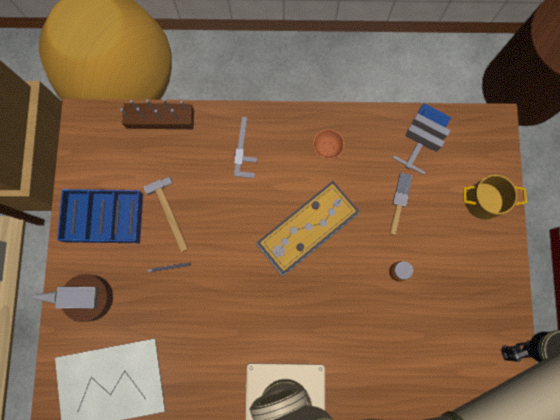

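```bash
python3 - <<'E'
import cv2
a=cv2.imread('pics/scene0.png')[150:240,190:335];b=cv2.imread('pics/top0.png')[175:280,250:365]
cv2.imwrite('pics/sz.png',cv2.resize(a,None,fx=5,fy=5,interpolation=cv2.INTER_CUBIC))
cv2.imwrite('pics/tz.png',cv2.resize(b,None,fx=5.5,fy=5.5,interpolation=cv2.INTER_CUBIC))
E
```

```text
(no output)
```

View pics/sz.png

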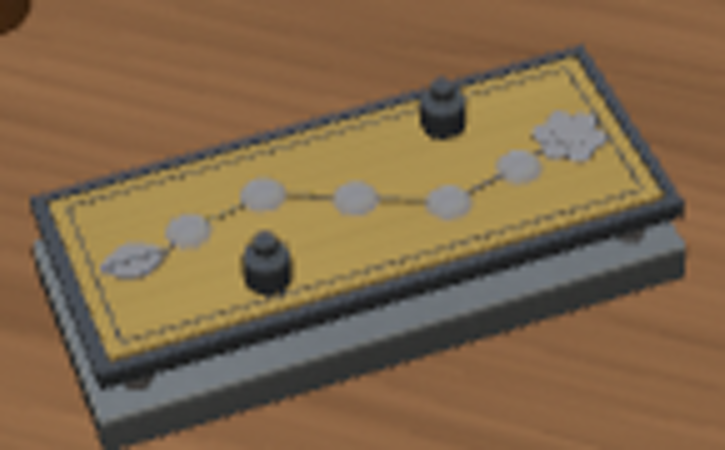

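View pics/tz.png

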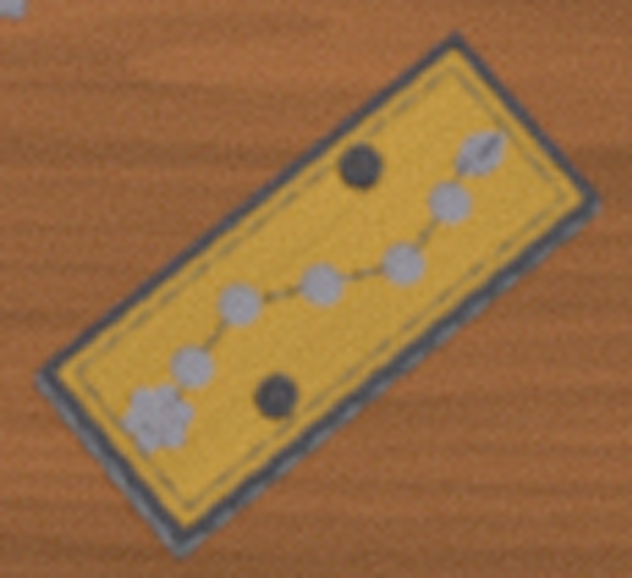

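```bash
cat > h.py <<'E'
import cv2,numpy as np
from scipy.optimize import least_squares
P=np.array([[10,84],[20,42],[0,0],[-20,-42],[-10,-84]])/1e3
def proj(c,X):
    f=c['img'].shape[0]/2/np.tan(np.radians(c['fov_y']/2)); Y=X@c['R'].T+c['t']
    return np.c_[f*Y[:,0]/Y[:,2]+c['cx'],f*Y[:,1]/Y[:,2]+c['cy']]
E
python3 - <<'E'
from h import *
from workcell import camera
cs={n:camera(n) for n in('scene','top')}
t=np.array([[192,367],[240,304],[322,285],[404,264],[451,202]]);t=(t+.5)/5.5-.5+[250,175]
s=np.array([[519,166],[448,202],[356,198],[263,194],[188,231]]);s=(s+.5)/5-.5+[190,150]
# refine by low-saturation weighted centroid
def ref(img,pts):
    out=[]
    hsv=cv2.cvtColor(img,cv2.COLOR_BGR2HSV).astype(float)
    for u,v in pts:
        for _ in range(5):
            r=5.5
            yy,xx=np.mgrid[int(v)-7:int(v)+9,int(u)-7:int(u)+9]
            h=hsv[yy,xx]
            w=np.clip((120-h[...,1])/90,0,1)*(h[...,2]>110)*((xx-u)**2+(yy-v)**2<r*r)
            u,v=(w*xx).sum()/w.sum(),(w*yy).sum()/w.sum()
        out.append((u,v,w.sum()))
    return np.array(out)
tr=ref(cs['top']['img'],t);sr=ref(cs['scene']['img'],s)
print(np.c_[t,tr].round(1));print(np.c_[s,sr].round(1))
def pts(p): 
    c,sn=np.cos(p[2]),np.sin(p[2]);return np.c_[P@np.array([[c,sn],[-sn,c]])+p[:2],np.full(5,.0595)]
for use in('t','s','ts'):
    def res(p):
        r=[]
        if 't' in use:r.append(proj(cs['top'],pts(p))-tr[:,:2])
        if 's' in use:r.append(proj(cs['scene'],pts(p))-sr[:,:2])
        return np.concatenate(r).ravel()
    q=least_squares(res,[.55,-.02,.9]);print(use,q.x,abs(q.fun).max());print(pts(q.x).round(4)[:,:2].tolist())
# yaw hypotheses printed in rad
from scipy.spatial.transform import Rotation as R
from workcell import get_obs
print(R.from_quat(get_obs()['ee_rot']).as_matrix().round(3))
E
```

```text
[[284.5 241.3 284.4 241.4  43.8]
 [293.2 229.9 293.1 230.   41.6]
 [308.1 226.4 308.1 226.3  42.4]
 [323.  222.6 322.9 222.6  41.2]
 [331.6 211.3 331.4 211.4  40.5]]
[[293.4 182.8 293.4 182.9  49.2]
 [279.2 190.  279.2 190.   50.6]
 [260.8 189.2 260.7 189.2  50.5]
 [242.2 188.4 242.1 188.5  49.3]
 [227.2 195.8 227.1 195.8  50.5]]
t [ 0.52016705 -0.06309852  0.70347522] 0.07905457097854196
[[0.4735, 0.0074], [0.5083, -0.0181], [0.5202, -0.0631], [0.5321, -0.1081], [0.5669, -0.1336]]
s [ 0.52394406 -0.06225545  0.70459172] 0.0779405419771706
[[0.4772, 0.0082], [0.512, -0.0173], [0.5239, -0.0623], [0.5359, -0.1072], [0.5707, -0.1327]]
ts [ 0.52185285 -0.06284256  0.7043716 ] 0.6508636232141214
[[0.4751, 0.0076], [0.5099, -0.0179], [0.5219, -0.0628], [0.5338, -0.1078], [0.5686, -0.1333]]
[[-0.     0.947  0.32 ]
 [ 0.001  0.32  -0.947]
 [-1.    -0.    -0.001]]
```

{"fn": "play_rows", "kwargs": {
  "increments": "0 .03 -.032 0;0 .03 -.032 0;0 .03 -.032 0;0 .03 -.032 0;0 .03 -.032 0;0 .03 -.032 0;0 .03 -.032 0;0 .03 -.032 0;0 .03 -.032 0;0 .03 -.032 0;0 .03 -.032 0;0 .03 -.032 0;0 .03 -.032 0;0 .03 -.032 0",
  "hand": 1,
  "squeeze": 20
}}

```text
clock: 1.6
position: [0.4599, -0.0166, 0.2363]
ee_rot: [0.414, 0.572, -0.417, 0.572]
ft_force: [1.5, -0.5, -0.5]
grip_width: 0.002
```

```bash
cat > go.py <<'E'
import sys,numpy as np
from workcell import get_obs
from scipy.spatial.transform import Rotation as R
o=get_obs();M=R.from_quat(o['ee_rot']).as_matrix()
print(o['clock'],o['position'].round(4),o['ft_force'].round(2),'xdir',M[:,0].round(4))
print('q',o['joint_pos'].round(2))
prev=o['position']
B=[[0.4751,0.0076],[0.5099,-0.0179],[0.5219,-0.0628],[0.5338,-0.1078],[0.5686,-0.1333]]
for b in B:
    t=np.array([*b,prev[2]]);print((M.T@(t-prev)).round(4));prev=t
E
python3 go.py
```

```text
1.6 [ 0.4599 -0.0166  0.2363] [ 1.54 -0.46 -0.47] xdir [-0.0015 -0.0028 -1.    ]
q [ 0.63  0.   -0.69  1.85  0.01  1.29 -1.31]
[-0.0001  0.0219 -0.0183]
[0.     0.0252 0.035 ]
[ 0.0001 -0.0025  0.0464]
[ 0.0001 -0.0026  0.0465]
[0.     0.0252 0.035 ]
```

{"fn": "play_rows", "kwargs": {
  "increments": "0 0 0 0;.03 .02 -.017 0;.03 0 0 0;.03 0 0 0;.03 0 0 0;0 0 0 0;0 0 0 0"
}}

```text
clock: 2.3
position: [0.4764, 0.0136, 0.1143]
ee_rot: [0.413, 0.573, -0.412, 0.575]
ft_force: [0.8, -0.2, 1.2]
grip_width: -0.0
```

```bash
python3 go.py; python3 - <<'E'
import cv2
from workcell import camera
a=camera('scene')['img'][120:240,190:335];b=camera('top')['img'][175:280,250:365]
cv2.imwrite('pics/sz1.png',cv2.resize(a,None,fx=5,fy=5,interpolation=cv2.INTER_CUBIC))
cv2.imwrite('pics/tz1.png',cv2.resize(b,None,fx=5.5,fy=5.5,interpolation=cv2.INTER_CUBIC))
E
```

```text
2.3 [0.4764 0.0136 0.1143] [ 0.8  -0.24  1.17] xdir [ 0.0025 -0.001  -1.    ]
q [ 0.55  0.19 -0.72  1.96  0.15  1.04 -1.48]
[ 0.     -0.0032  0.0053]
[0.0001 0.0248 0.0353]
[ 0.0001 -0.003   0.0464]
[ 0.0001 -0.0031  0.0464]
[0.0001 0.0248 0.0353]
```

View pics/sz1.png

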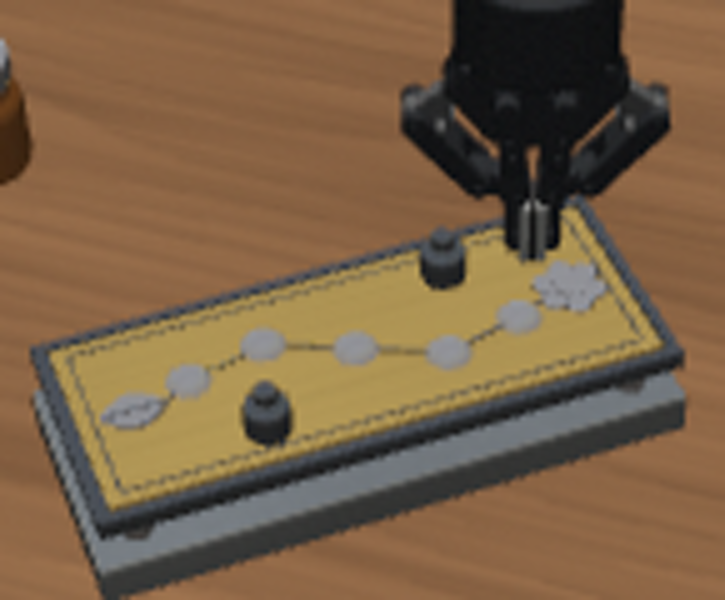

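View pics/tz1.png

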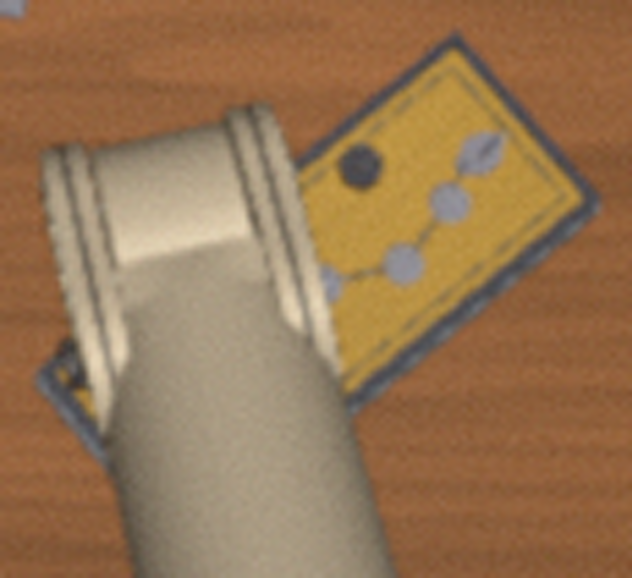

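```bash
python3 - <<'E'
from h import *
from workcell import camera
c=camera('scene')
p=proj(c,np.array([[.4764,.0136,.1063],[.4751,.0076,.0635],[.4764,.0136,.1063+.01]]));print(p,(p-[190,120]+.5)*5-.5)
E
```

```text
[[295.8458927  169.47812583]
 [293.4162453  181.10724695]
 [295.91869457 166.45448674]] [[531.22946352 249.39062913]
 [519.08122649 307.53623475]
 [531.59347284 234.27243368]]
```

{"fn": "play_rows", "kwargs": {
  "increments": ".015 -.003 .005 0;.015 0 0 0;0 0 0 0;0 0 0 0;0 0 0 0"
}}

```text
clock: 2.95
position: [0.4792, 0.0076, 0.0887]
ee_rot: [0.414, 0.57, -0.411, 0.578]
ft_force: [-0.2, -0.1, 0.1]
grip_width: -0.002
```

```bash
python3 go.py
```

```text
2.95 [0.4792 0.0076 0.0887] [-0.25 -0.06  0.14] xdir [ 0.0122 -0.0031 -0.9999]
q [ 0.54  0.22 -0.71  1.99  0.18  0.98 -1.5 ]
[-0.     -0.0038 -0.0013]
[0.0005 0.0249 0.0352]
[ 0.0003 -0.0029  0.0464]
[ 0.0003 -0.003   0.0464]
[0.0005 0.0249 0.0352]
```

{"fn": "play_rows", "kwargs": {
  "increments": ".006 -.003 -.001 0;.006 0 0 0;0 0 0 0;0 0 0 0"
}}

```text
clock: 3.35
position: [0.4764, 0.0079, 0.0766]
ee_rot: [0.415, 0.57, -0.411, 0.579]
ft_force: [0.1, 0.1, 0.2]
grip_width: 0.002
```

```bash
python3 go.py
```

```text
3.35 [0.4764 0.0079 0.0766] [0.13 0.11 0.18] xdir [ 0.0136 -0.0033 -0.9999]
q [ 0.54  0.24 -0.71  2.    0.2   0.95 -1.51]
[-0.     -0.0013 -0.0002]
[0.0006 0.0249 0.0353]
[ 0.0003 -0.0029  0.0464]
[ 0.0003 -0.0031  0.0464]
[0.0006 0.0249 0.0353]
```

{"fn": "play_rows", "kwargs": {
  "increments": ".003 0 0 0;.002 0 0 0;.001 0 0 0;0 0 0 0"
}}

```text
clock: 3.75
position: [0.4767, 0.0079, 0.0703]
ee_rot: [0.415, 0.57, -0.411, 0.579]
ft_force: [-1.5, -0.2, 1.5]
grip_width: 0.001
```

{"fn": "play_rows", "kwargs": {
  "increments": ".0015 0 0 0;0 0 0 0"
}}

```text
clock: 3.95
position: [0.4768, 0.0079, 0.069]
ee_rot: [0.415, 0.569, -0.411, 0.579]
ft_force: [-1.3, -0.7, 3.0]
grip_width: 0.001
```

{"fn": "play_rows", "kwargs": {
  "increments": "-.01 0 0 0;-.01 0 0 0;0 .0125 .0176 0;0 .0125 .0176 0;0 0 0 0;0 0 0 0;0 0 0 0"
}}

```text
clock: 4.65
position: [0.513, -0.0174, 0.0949]
ee_rot: [0.415, 0.569, -0.41, 0.58]
ft_force: [0.2, 0.4, 0.1]
grip_width: -0.001
```

```bash
sed -i 's/^for b in B:/B=[[x+.0018,y+.0005] for x,y in B]\nprint([ (M.T@(np.array([*b,o["position"][2]])-o["position"])).round(4)[1:].tolist() for b in B])\nfor b in []:/' go.py; python3 go.py
```

```text
4.65 [ 0.513  -0.0174  0.0949] [0.18 0.41 0.12] xdir [ 0.0171 -0.0037 -0.9998]
q [ 0.55  0.29 -0.68  1.9   0.22  1.01 -1.47]
[[-0.026, -0.0357], [-0.0012, -0.0004], [-0.0042, 0.0459], [-0.0073, 0.0924], [0.0175, 0.1277]]
```

{"fn": "play_rows", "kwargs": {
  "increments": ".01 -.0015 0 0;.008 0 0 0;.002 0 0 0;0 0 0 0"
}}

```text
clock: 5.05
position: [0.5102, -0.0169, 0.073]
ee_rot: [0.414, 0.569, -0.41, 0.58]
ft_force: [-0.1, -1.4, -0.1]
grip_width: -0.001
```

{"fn": "play_rows", "kwargs": {
  "increments": "0 .001 0 0;.002 0 0 0;.001 0 0 0;0 0 0 0"
}}

```text
clock: 5.45
position: [0.5114, -0.0163, 0.0701]
ee_rot: [0.414, 0.569, -0.41, 0.58]
ft_force: [-0.9, 0.2, 2.4]
grip_width: 0.0
```

{"fn": "play_rows", "kwargs": {
  "increments": ".001 0 0 0;0 0 0 0"
}}

```text
clock: 5.65
position: [0.5114, -0.0164, 0.0693]
ee_rot: [0.414, 0.569, -0.41, 0.58]
ft_force: [-1.2, -0.4, 2.6]
grip_width: 0.001
```

{"fn": "play_rows", "kwargs": {
  "increments": "-.01 0 0 0;-.01 0 0 0;0 -.0015 .0232 0;0 -.0015 .0232 0;0 0 0 0;0 0 0 0;0 0 0 0"
}}

```text
clock: 6.35
position: [0.525, -0.0612, 0.0953]
ee_rot: [0.414, 0.568, -0.408, 0.582]
ft_force: [0.7, -0.3, -0.8]
grip_width: -0.001
```

```bash
python3 go.py
```

```text
6.35 [ 0.525  -0.0612  0.0953] [ 0.7  -0.28 -0.78] xdir [ 0.0207 -0.0042 -0.9998]
q [ 0.6   0.31 -0.66  1.87  0.23  1.01 -1.39]
[[-0.0231, -0.0812], [0.0016, -0.0458], [-0.0016, 0.0006], [-0.0049, 0.047], [0.0198, 0.0824]]
```

{"fn": "play_rows", "kwargs": {
  "increments": ".01 -.001 .0005 0;.008 0 0 0;.002 0 0 0;0 0 0 0"
}}

```text
clock: 6.75
position: [0.5239, -0.0599, 0.0733]
ee_rot: [0.413, 0.569, -0.407, 0.582]
ft_force: [-0.4, -1.0, 0.2]
grip_width: 0.003
```

{"fn": "play_rows", "kwargs": {
  "increments": ".002 0 0 0;.001 0 0 0;.0005 0 0 0;0 0 0 0"
}}

```text
clock: 7.15
position: [0.5242, -0.0597, 0.0699]
ee_rot: [0.413, 0.569, -0.407, 0.582]
ft_force: [-1.6, 0.2, 1.8]
grip_width: 0.002
```

{"fn": "play_rows", "kwargs": {
  "increments": ".001 0 0 0;0 0 0 0"
}}

```text
clock: 7.35
position: [0.5241, -0.0597, 0.0691]
ee_rot: [0.413, 0.569, -0.407, 0.582]
ft_force: [-2.0, 0.0, 4.2]
grip_width: 0.007
```

{"fn": "play_rows", "kwargs": {
  "increments": "-.01 0 0 0;-.01 0 0 0;0 -.0015 .0235 0;0 -.0015 .0235 0;0 0 0 0;0 0 0 0;0 0 0 0"
}}

```text
clock: 8.05
position: [0.5382, -0.105, 0.0951]
ee_rot: [0.414, 0.568, -0.406, 0.584]
ft_force: [-0.1, 0.3, 0.3]
grip_width: -0.001
```

```bash
python3 go.py
```

```text
8.05 [ 0.5382 -0.105   0.0951] [-0.1   0.29  0.34] xdir [ 0.0244 -0.004  -0.9997]
q [ 0.65  0.35 -0.63  1.82  0.24  1.02 -1.31]
[[-0.0207, -0.127], [0.0038, -0.0914], [0.0004, -0.0451], [-0.0032, 0.0013], [0.0213, 0.0368]]
```

{"fn": "play_rows", "kwargs": {
  "increments": ".01 -.003 .0025 0;.008 0 0 0;.002 0 .0005 0;0 0 0 0"
}}

```text
clock: 8.45
position: [0.536, -0.107, 0.0731]
ee_rot: [0.413, 0.569, -0.405, 0.584]
ft_force: [-0.2, 0.0, -0.1]
grip_width: -0.0
```

{"fn": "play_rows", "kwargs": {
  "increments": ".002 0 0 0;.001 0 0 0;.0005 0 0 0;0 0 0 0"
}}

```text
clock: 8.85
position: [0.5362, -0.1068, 0.0698]
ee_rot: [0.413, 0.569, -0.405, 0.584]
ft_force: [-1.9, 0.3, 2.8]
grip_width: -0.002
```

{"fn": "play_rows", "kwargs": {
  "increments": ".001 0 0 0;0 0 0 0"
}}

```text
clock: 9.05
position: [0.5362, -0.1068, 0.069]
ee_rot: [0.412, 0.569, -0.405, 0.584]
ft_force: [-2.0, -0.5, 3.6]
grip_width: -0.002
```

{"fn": "play_rows", "kwargs": {
  "increments": "-.01 0 0 0;-.01 0 0 0;0 .0125 .0175 0;0 .0125 .0175 0;0 0 0 0;0 0 0 0;0 0 0 0"
}}

```text
clock: 9.75
position: [0.5728, -0.1314, 0.0953]
ee_rot: [0.413, 0.568, -0.404, 0.586]
ft_force: [-0.7, 0.2, -0.0]
grip_width: -0.002
```

```bash
python3 go.py
```

```text
9.75 [ 0.5728 -0.1314  0.0953] [-0.73  0.25 -0.04] xdir [ 0.0273 -0.0039 -0.9996]
q [ 0.64  0.42 -0.6   1.72  0.27  1.05 -1.28]
[[-0.044, -0.1634], [-0.0197, -0.1278], [-0.0233, -0.0814], [-0.0271, -0.0351], [-0.0028, 0.0006]]
```

{"fn": "play_rows", "kwargs": {
  "increments": ".01 -.002 .001 0;.008 0 0 0;.002 0 .0005 0;0 0 0 0"
}}

```text
clock: 10.15
position: [0.5702, -0.1326, 0.0733]
ee_rot: [0.412, 0.569, -0.404, 0.586]
ft_force: [0.5, -1.5, -0.2]
grip_width: 0.001
```

{"fn": "play_rows", "kwargs": {
  "increments": ".002 0 0 0;.001 0 0 0;.0005 0 0 0;0 0 0 0"
}}

```text
clock: 10.55
position: [0.5704, -0.1325, 0.07]
ee_rot: [0.412, 0.569, -0.404, 0.586]
ft_force: [-0.9, 0.1, 3.0]
grip_width: 0.002
```

{"fn": "play_rows", "kwargs": {
  "increments": ".001 0 0 0;0 0 0 0"
}}

```text
clock: 10.75
position: [0.5705, -0.1325, 0.0693]
ee_rot: [0.412, 0.569, -0.404, 0.586]
ft_force: [-1.6, -0.1, 2.1]
grip_width: -0.002
```

{"fn": "play_rows", "kwargs": {
  "increments": "-.01 0 0 0;-.02 0 0 0;-.03 0 0 0;-.03 0 0 0;-.03 0 0 0;0 -.02 .03 0;0 -.02 .03 0;0 -.02 .03 0;0 -.02 .03 0;0 -.02 .03 0;0 -.02 .03 0;0 0 0 0;0 0 0 0;0 0 0 0"
}}

```text
clock: 12.15
position: [0.5152, -0.3475, 0.2026]
ee_rot: [0.412, 0.567, -0.401, 0.59]
ft_force: [-0.2, 0.0, 0.5]
grip_width: -0.003
```

```bash
python3 go.py; python3 - <<'E'
import cv2
from workcell import camera
cv2.imwrite('pics/s2.png',camera('scene')['img'])
b=camera('top')['img'];cv2.imwrite('pics/t2.png',b)
b=b[175:280,250:365]
cv2.imwrite('pics/tz2.png',cv2.resize(b,None,fx=5.5,fy=5.5,interpolation=cv2.INTER_CUBIC))
E
```

```text
12.15 [ 0.5152 -0.3475  0.2026] [-0.18  0.01  0.52] xdir [ 0.0359 -0.0061 -0.9993]
q [ 0.94  0.37 -0.53  1.53  0.18  1.26 -0.83]
[[0.0848, -0.3474], [0.1089, -0.3116], [0.1049, -0.2653], [0.1008, -0.219], [0.1249, -0.1832]]
```

View pics/s2.png

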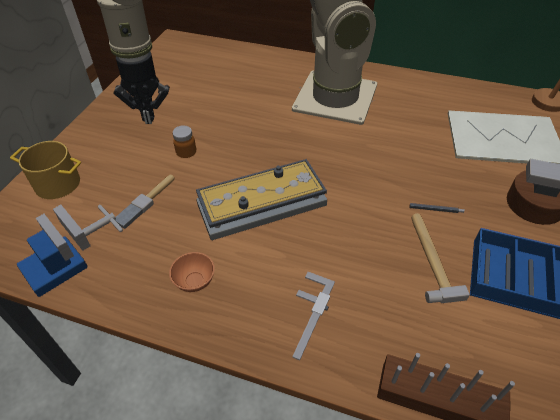

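View pics/tz2.png

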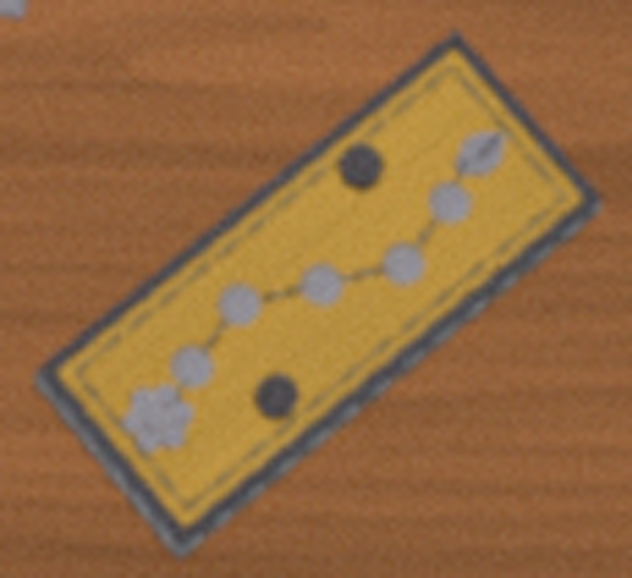

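```bash
python3 -c "
import cv2
d=cv2.absdiff(cv2.imread('pics/tz.png'),cv2.imread('pics/tz2.png'));print('diff',d.mean(),d.max())
from workcell import workorder,get_obs
o=get_obs();print(o['ft_force'].round(1),abs(o['joint_velocities']).max())
print(workorder.hand_in())"
```

```text
diff 3.0481372184018807 18
[ 0.4  0.7 -0.6] 0.005495357634093329
the job is handed in; nothing more can be done
None
```

I touched all five bosses in turn with the shut fingertips, from the rosette end to the leaf end, lifting about 20 mm clear between them. I then took the hand away to the robot's right and handed the job in at about 12.3 s; hand-in gave no verdict.

- **Contact:** each boss showed a clear upward force, with highest readings of 3.0, 2.6, 4.2, 3.6 and 3.0 N. The fingertips went about 2–2.7 mm below the unpressed height of the boss tops, well short of the 14 mm stop.
- **After the job:** the overhead view of the panel, bosses and both weights matches the first picture. In the scene camera picture I saw no sign that the tools had moved. The arm was still and the force was near zero.
- **What disagreed:** the two cameras put the panel about 4 mm apart in x. I aimed between them, nearer the scene camera, because it agreed with the measured position of the fingertips. The tips came down about 1–3 mm off the estimated boss centres, the most at boss 3, still within each boss's 12 mm radius.
- **Force readings:** these wander by about 1 N, and there was up to 2 N of sideways force during the touches. The final pictures show no sideways shift of the panel.

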